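# Snap the push cap back onto the desk lamp's switch and hold it down

## Robot

A 6-joint arm with a two-finger parallel gripper is mounted at the origin on the work surface. World frame = base frame: x ahead of the robot, y to its left, z up, the work surface at z = 0. Lengths are in m, angles in rad, forces in N, time in s.
With the tool pointing down it reaches from about 0.325 to 0.775 m from the base axis. Payload 9.3 kg.
Tool frame: the origin (TCP) lies between the finger pads; the fingertips stand 19 mm ahead of it and the grasp point (between the pads) is the TCP (ctrl.tips_ahead is the distance from the TCP to the fingertips, in m); z points along the fingers, x is the direction in which the jaws open and shut, and the axes are right-handed (so a half turn about z gives the same grasp; the last joint's range is limited). The gripper opens to 85 mm and grips with 20 to 120 N. Pads are 22 mm wide; open, the fingers measure 114 mm over their backs; the gripper's body (76 mm by 85 mm) begins 54 mm behind the grasp point. The pads swing forward as they close: fully open they stand 13 mm farther back than shut.
Start: joints at [0.989, 0.259, 0.021, 1.334, 0, 1.418], TCP at [0.229, 0.5, 0.25] pointing down, gripper open.
Joint ranges: [-3.04, 3.04], [-0.91, 1.82], [-1.04, 1.36], [-1.92, 1.95], [-1.52, 1.45], [-3.14, 3.14]. Speed limits (rad/s): [2.22, 2.22, 2.79, 3.14, 3.14, 3.14].

## Interface

Orientations are given as a rotation vector (axis times angle).
In Python, from plant import ctrl, cams, finder gives the robot as it stands. The module is installed in compiled form; this text tells all that it offers.
- The arm moves only by the tool play_rows, never from a script. Its argument "plan" is text: rows parted by semicolons, each of 5 numbers parted by spaces: the closure, from -1 (fully open) to 1 (shut), then the shift along the tool's x, y, z in mm, then the turn about the tool's z in rad. In form: grip dx dy dz twist; .... A call has exactly 8 rows; each row is the pose to reach, as a shift and turn from the pose commanded when the call began, along the tool's axes at that moment; what a row does not reach only later rows make up. A row lasts 1/12 s, in which the tool goes at most 41.7 mm and 7.16 degrees, less where a joint would pass 70% of its speed; a pose out of reach is approached as far as the arm can. A call with a gripper value outside its range is refused whole. The fingers move at their own pace and stop on an object; the grip force is fixed at half the most. Time passes only in rows, so rows that repeat a pose let the fingers close, or fill a call up. It gives the time, the measured TCP pose, the force and the opening at its end, in the units of the state.
- ctrl.get_state(): the state, without advancing time (a new reading comes with each control period).
- cams.capture(name): name is "scene" or "top"; returns a dict with "pixels" (384x512x3 uint8, red, green, blue), "depth" (384x512 float32, m along the optical axis (not along the pixel's ray), 0 where there is no reading), "fx", "fy", "cx", "cy" (pixels), "R" (3x3) and "t" (3): a world point X has camera coordinates R X + t. Camera axes: x right, y down, z forward; pixel columns grow to the right and rows downward; lengths in m; the calibration is good to about 2 mm. A picture is of the moment at which its call begins.
- ctrl.finish_job(): hands the job in, once; it reports no verdict.
Trained networks look in the newest picture that a camera, given by its name, has taken for a name from the list of things; names that differ only in an ending like _2 or _b are one class to them, and where a whole thing is asked for, a point or a joint stands for the part that bears it (a point fixed in the world has none). Each returns a list of dicts, best first, with "score" (0 to 1); they miss things now and then, are a little off and sometimes report something else, mostly with a low value. They report only what shows in the picture. A call takes as long as a camera call.
- finder.find_in(name, camera): "position" ([column, row] in pixels, amid what is visible of it).
The state is a dict: "t": time; "qpos": joint angles; "joint_vel": joint speeds; "tau": joint torques, N m; "eef_pos": TCP position; "tcp_rot": TCP orientation; "wrist_force": force on the tool from outside, world axes, zero at the start; "ft_torque": the same for the moment, N m; "gripper_width": finger opening in m.
Only numpy, scipy, OpenCV 4.12 (cv2) and the standard library are available. Lean on these libraries where they do the work, as an engineer would, in place of code of your own. Each camera call takes 0.05 s, during which the arm holds its last target.

## Task

The orange push cap has come off the white desk lamp's switch: pick it up, set it centred and level, mouth down as it lies, on the bare sprung stud of the lamp, and press straight down past the click until it is snapped fully home, rim on the grey flange. Keep pressing after the click and finish while still holding the cap and switch pushed down near the bottom of its travel (a long press resets the dimmer); do not let go or back off. Leave the other things on the ledge where they are.

Things in the scene. Friction and masses are not known exactly. Their poses are not given: they have to be found in the camera images.
- cap_mid (a point): centre of the loose orange snap cap, half-way up: round, 46 mm across, 24 mm high, flat closed top, mouth down on the ledge (this point starts 12 mm above it); z is its axis, up. The mouth is 30 mm wide inside a rounded lip. Grasp it across its sides or push on its top. It lies at one of three places, which it swaps with the sharpener and the tin.
- stud_seat (a point): centre of the top of the grey flange (48 mm across) of the lamp's sprung switch plunger, z up; it moves with the plunger, unpushed 40 mm above the ledge, 18 mm above the lamp's base plate. Laid on the stud the cap rests about 11 mm too high (cap_mid about 23 mm above this point). Home, its rim rests on the flange and cap_mid is 12 mm above this point.
- stud_tip (a point): centre of the flat tip of the steel stud that stands 17 mm high on the flange: 23 mm thick, tapering to 14 mm at the tip, with four sprung brass balls standing out around it 9 mm above the flange. A push on the cap first sinks the plunger; then at about 9 to 14 N its lip rides over the balls, the force drops suddenly (the click), the cap is home and the plunger springs up under it: press on to sink it again.
- switch (a joint): how far the sprung switch plunger is pushed down, 0 (up) to 0.005 m (bottom stop). It starts to move at about 1.4 N and takes about 5 N to reach the stop; it springs back up when let go.
- lamp: white desk lamp, fixed to the ledge; origin on the ledge under the stud's axis. Base plate 22 mm high, 110 mm along its x (centred), from +45 to -155 mm along its y; a thin neck, 245 mm high, stands 130 to 162 mm from the stud on the -y side, the shade beyond it, so the room above the stud is free.
- sharpener: blue pencil sharpener block, 30 x 42 x 29 mm high; a bystander, origin at the centre of its underside
- tin: round flat aluminium tin, 50 mm across, 18 mm high (not the cap); a bystander, origin at the centre of its underside
- opener: flat steel bottle opener lying down, about 130 x 41 x 7 mm, long axis x; origin under the neck; a bystander
- case: closed green plastic pencil case, 72 x 202 x 38 mm high, long axis y; a bystander, origin at the centre of its underside
- pot: terracotta pot with a small plant, 112 mm across the rim, pot 100 mm high, leaves to 145 mm; a bystander, origin at the centre of its underside
- stand: grey phone stand, 85 x 75 mm foot, 100 mm high; a bystander, origin at the centre of its underside
- glass: amber tea glass, 64 mm across, 85 mm high; a bystander, origin at the centre of its underside

How it is judged:
By the outcome, as a careful person would: the job done as asked, in the order asked, and still so for the second after the job is handed in, while the arm keeps its last pose, push and grip.
It also fails if it takes over 48 s, if anything falls off the work surface, if the arm or the gripper's body presses on something with over 40 N, if the wrist force passes 120 N, or if a joint passes its speed limit or range.

## Working session

There is one attempt and no reset: what is moved stays moved. The work goes in short steps, Python scripts to look and compute and a tool call to move; the robot and the scene stay as the last step left them, time stands still between calls to the robot, and variables do not carry over. Pictures are saved under pics/ and viewed, and the job is handed in when it is done.

Besides the shell and the picture viewer there is one more tool, called after "Call:" as a command line: name --argument value ..., lists and objects as JSON in quotes. play_rows: Moves the arm, as the interface text tells. Its arguments: {"type":"object","properties":{"plan":{"type":"string"}},"required":["plan"]}

```bash
mkdir -p pics
cat > h.py <<'E'
import numpy as np,cv2
from plant import ctrl,cams,finder
def cap(n,f=None):
    c=cams.capture(n)
    if f: cv2.imwrite('pics/'+f,c['pixels'][:,:,::-1])
    return c
def world(c,u,v,d=None):
    if d is None: d=c['depth'][np.int_(v),np.int_(u)]
    P=np.stack([(u-c['cx'])/c['fx']*d,(v-c['cy'])/c['fy']*d,d+0*u],-1)
    return (P-c['t'])@c['R']
def cloud(c):
    v,u=np.mgrid[:384,:512]; return world(c,u.astype(float),v.astype(float),c['depth'])
def pix(c,X):
    p=c['R']@np.array(X)+c['t']; return c['fx']*p[0]/p[2]+c['cx'],c['fy']*p[1]/p[2]+c['cy']
E
python3 - <<'E'
from h import *
s=ctrl.get_state();print({k:np.round(v,4) for k,v in s.items()}, ctrl.tips_ahead)
for n in('scene','top'):
    c=cap(n,n+'0.png');print(n,c['fx'],np.round(c['R'],3).tolist(),c['t'])
    W=cloud(c)
    for o in('cap_mid','stud_seat','stud_tip','sharpener','tin'):
        for r in finder.find_in(o,n)[:2]:
            u,v=r['position'];print(o,np.round([u,v,r['score']],2),np.round(W[int(v),int(u)],3))
E
```

```text
{'t': np.float64(0.0), 'qpos': array([ 0.9894,  0.2592,  0.0208,  1.3337, -0.    ,  1.4182]), 'joint_vel': array([ 0.0007, -0.0001, -0.0008,  0.0005, -0.0017,  0.0004]), 'tau': array([-1.00000e-04, -5.55649e+01,  3.44532e+01,  1.38000e-02,
       -1.00000e-04, -0.00000e+00]), 'eef_pos': array([0.2286, 0.5   , 0.2496]), 'tcp_rot': array([ 2.6427e+00,  1.6976e+00, -2.0000e-03]), 'wrist_force': array([ 0.3568, -1.0316,  0.1129]), 'ft_torque': array([-0.0277,  0.0061, -0.0006]), 'gripper_width': np.float64(0.0856)} 0.019
scene 395.98238906552143 [[-0.791, 0.612, 0.013], [0.441, 0.586, -0.68], [-0.424, -0.532, -0.733]] [ 0.43105779 -0.22526784  1.5107493 ]
cap_mid [266.4  234.4    0.63] [0.621 0.167 0.023]
stud_seat [242.4  151.3    0.67] [ 0.46  -0.164  0.02 ]
stud_tip [251.8  167.1    0.58] [ 0.505 -0.055  0.052]
sharpener [297.2  202.9    0.46] [0.468 0.131 0.025]
tin [314.8 251.8   0.6] [0.547 0.291 0.017]
top 352.3534150472413 [[-0.063, -0.998, -0.005], [-0.977, 0.063, -0.202], [0.202, -0.007, -0.979]] [0.03311226 0.54613138 1.21558865]
cap_mid [214.6  175.5    0.68] [0.612 0.171 0.028]
stud_seat [2.171e+02 1.757e+02 1.500e-01] [0.611 0.16  0.027]
stud_tip [278.7  204.     0.54] [ 0.484 -0.058  0.048]
sharpener [227.4  217.7    0.53] [0.452 0.129 0.028]
tin [182.9  197.8    0.49] [0.538 0.293 0.019]
```

Run:
```python
import cv2,numpy as np
a=cv2.imread('pics/scene0.png');b=cv2.imread('pics/top0.png')
cv2.imwrite('pics/a.png',cv2.resize(a[90:330,130:450],(800,600),interpolation=2))
cv2.imwrite('pics/b.png',cv2.resize(b[90:300,120:400],(800,600),interpolation=2))
```

```text
(no output)
```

View pics/a.png

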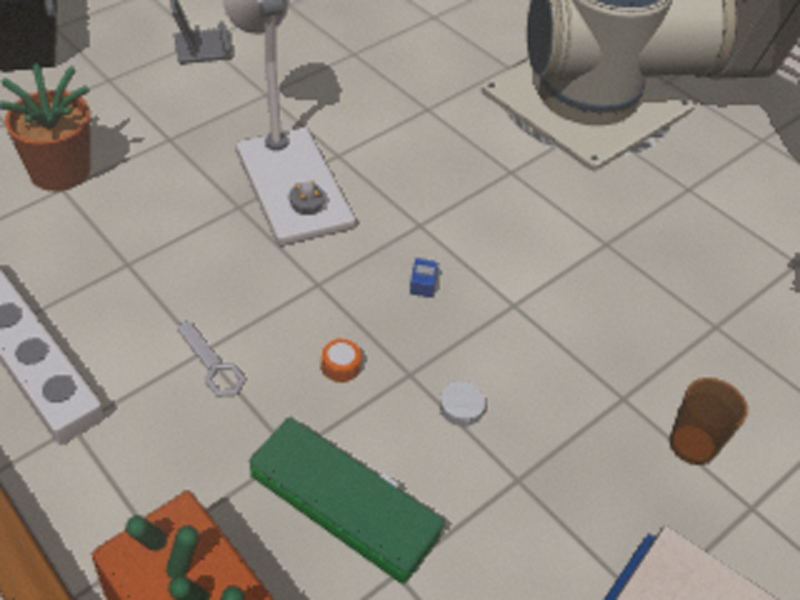

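View pics/b.png

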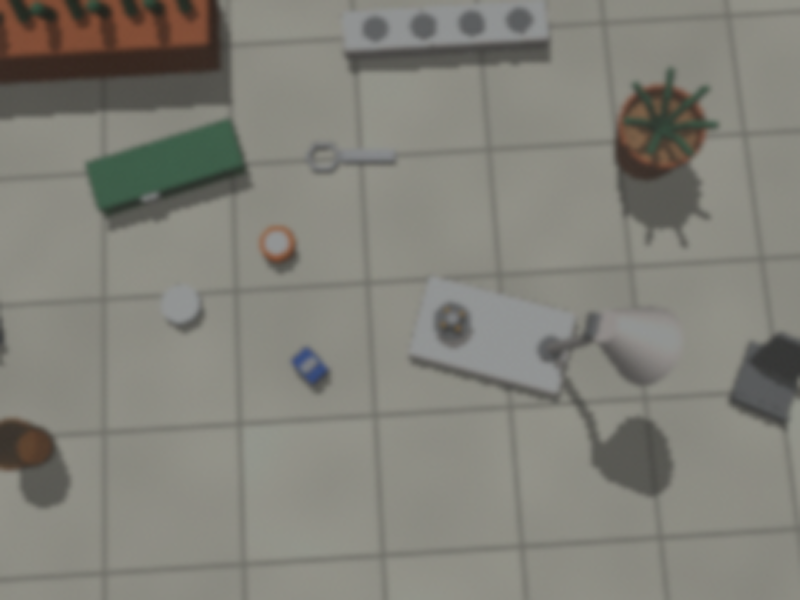

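The cap is orange with a white top, at about (266,234) in the scene view and (217,175) in the top view. The bare stud is at about (253,168) in scene and (278,203) in top. Next I'll fit both.

```bash
cat > fit.py <<'E'
from h import *
from scipy.optimize import minimize
def discpix(c,X,r,h0,h1): # render mask of vertical cylinder
    m=np.zeros((384*4,512*4),np.uint8)
    a=np.linspace(0,2*np.pi,60)
    P=[pix(c,[X[0]+r*np.cos(t),X[1]+r*np.sin(t),h]) for t in a for h in(h0,h1)]
    hull=cv2.convexHull(np.float32(P)*4+2)
    cv2.fillConvexPoly(m,np.int32(hull.round()),255)
    return cv2.resize(m,(512,384),interpolation=cv2.INTER_AREA)/255.
def fitmask(c,M,X0,r,h0,h1):
    f=lambda X:np.abs(discpix(c,X,r,h0,h1)-M).sum()
    b=minimize(f,X0,method='Nelder-Mead',options=dict(initial_simplex=[np.array(X0),np.array(X0)+[.006,0],np.array(X0)+[0,.006]],xatol=1e-4))
    return b.x,b.fun,M.sum()
E
python3 - <<'E'
from fit import *
for n in('scene','top'):
    c=cap(n);W=cloud(c)
    near=lambda p,r:(np.hypot(W[...,0]-p[0],W[...,1]-p[1])<r)
    # check floor
    k=near((.61,.17),.08);z=W[...,2]
    print(n,'floor z',np.median(z[k&(z<.008)]))
    m=k&(z>.010)&near((.615,.17),.04); 
    q=W[m&(z>.019)];print('top pts',len(q),q.min(0),q.max(0),(q.min(0)+q.max(0))/2)
    hsv=cv2.cvtColor(c['pixels'],cv2.COLOR_RGB2HSV)
    mm=(m|(near((.615,.17),.05)&(hsv[...,1]>140)&(hsv[...,0]<20))).astype(float)
    print('cap',fitmask(c,mm,[.615,.17],.023,0,.024))
    k=near((.485,-.058),.06)
    print('base z',np.median(z[k&(z>.015)&(z<.03)]))
    s=W[k&(z>.034)&near((.49,-.058),.035)];print('flange pts',len(s),s.min(0),s.max(0),(s.min(0)+s.max(0))/2)
    ms=(k&(z>.031)&near((.49,-.058),.045))
    # dark flange
    cv2.imwrite(f'pics/z_{n}.png',cv2.resize(c['pixels'][ (155 if n=='scene' else 185):(185 if n=='scene' else 225),(235 if n=='scene' else 260):(275 if n=='scene' else 300),::-1],None,fx=15,fy=15,interpolation=0))
    print('stud',fitmask(c,ms.astype(float),[.485,-.058],.024,.031,.04))
    t=W[k&(z>.05)];print('tip',len(t),t.mean(0) if len(t) else 0)
    b=W[near((.47,-.1),.25)&(z>.018)&(z<.026)&(hsv[...,1]<60)]
    r=cv2.minAreaRect(np.float32(b[:,:2]));print('plate',r)
E
```

```text
scene floor z -0.0006337091928786856
top pts 164 [0.59186402 0.13846121 0.01918415] [0.63719828 0.18362296 0.02888396] [0.61453115 0.16104209 0.02403405]
cap (array([0.61411404, 0.15906133]), np.float64(26.584313725490194), np.float64(216.0))
base z 0.021085241063304568
flange pts 128 [ 0.46976191 -0.0818883   0.03406163] [ 0.51854122 -0.03650815  0.05978564] [ 0.49415156 -0.05919823  0.04692363]
stud (array([ 0.49107031, -0.06237109]), np.float64(22.819607843137256), np.float64(129.0))
tip 31 [ 0.49500745 -0.05709354  0.05425569]
plate ((0.48704585433006287, -0.04945005476474762), (0.3357868790626526, 0.13566318154335022), 81.4228515625)
top floor z 0.0010498068851792911
top pts 116 [0.58961824 0.14075775 0.01901572] [0.63603263 0.18252775 0.03074284] [0.61282544 0.16164275 0.02487928]
cap (array([0.61519179, 0.16182007]), np.float64(15.764705882352942), np.float64(125.0))
base z 0.022571823728366556
flange pts 135 [ 0.47044861 -0.08082921  0.03402898] [ 0.5161087  -0.03666175  0.06474598] [ 0.49327866 -0.05874548  0.04938748]
stud (array([ 0.49462963, -0.05873062]), np.float64(12.329411764705881), np.float64(135.0))
tip 40 [ 0.49263831 -0.05950845  0.05557272]
plate ((0.48291558027267456, -0.03606832027435303), (0.3607446551322937, 0.14373137056827545), 84.33964538574219)
```

Run:
```python
from fit import *
from scipy.spatial.transform import Rotation as Ro
C=[];S=[]
for n in('scene','top'):
    cs=[cap(n) for _ in range(6)]
    c=cs[0]; d=np.stack([x['depth'] for x in cs]); 
    c['depth']=np.median(d,0); print(n,'depth noise',np.median(d.std(0)),'px noise',np.stack([x['pixels'] for x in cs]).std(0).mean())
    W=cloud(c);z=W[...,2]
    near=lambda p,r:(np.hypot(W[...,0]-p[0],W[...,1]-p[1])<r)
    m=near((.6145,.161),.035)&(z>.012)
    print('cap',fitmask(c,m.astype(float),[.6145,.161],.023,.008,.024))
    q=W[m&(z>.019)];print('top',q.mean(0),(q.min(0)+q.max(0))/2)
    q=W[near((.4938,-.059),.035)&(z>.034)];print('fl',len(q),q.mean(0),(q.min(0)+q.max(0))/2)
    m=near((.4938,-.059),.035)&(z>.033)
    print('stud',fitmask(c,m.astype(float),[.494,-.059],.024,.03,.04))
    m=near((.4938,-.059),.02)&(z>.049); print('tip',m.sum(),W[m].mean(0))
    img=np.stack([x['pixels'] for x in cs]).mean(0)
    u,v=[int(x) for x in pix(c,[.494,-.059,.04])]
    cv2.imwrite(f'pics/s_{n}.png',cv2.resize(img[v-16:v+16,u-20:u+20,::-1].astype(np.uint8),None,fx=15,fy=15,interpolation=0)); print('orig',u-20,v-16)
R=Ro.from_rotvec(ctrl.get_state()['tcp_rot']).as_matrix();print(R.round(4))
s=ctrl.get_state();print(s['t'],R.T@(np.array([.6145,.161,.12])-s['eef_pos'])*1e3)
```

```text
scene depth noise 0.0024522608 px noise 1.3899700551958714
cap (array([0.61303981, 0.15860485]), np.float64(26.32549019607843), np.float64(189.0))
top [0.6153376  0.16119094 0.02336847] [0.61476331 0.15926655 0.02274217]
fl 130 [ 0.49784026 -0.05533621  0.04372942] [ 0.49473293 -0.05997248  0.04605307]
stud (array([ 0.49135735, -0.06412418]), np.float64(22.458823529411767), np.float64(130.0))
tip 39 [ 0.49518641 -0.0573172   0.05338414]
orig 232 151
top depth noise 0.002500059 px noise 0.31264250209127464
cap (array([0.61500531, 0.16166558]), np.float64(9.827450980392157), np.float64(126.0))
top [0.61322671 0.16094631 0.02519791] [0.61353304 0.160252   0.02400083]
fl 137 [ 0.49251352 -0.05851177  0.04530074] [ 0.49309985 -0.05872512  0.04803063]
stud (array([ 0.49463426, -0.05873993]), np.float64(10.63921568627451), np.float64(137.0))
tip 43 [ 0.49256471 -0.05951103  0.05510342]
orig 258 185
[[ 0.4158  0.9095  0.    ]
 [ 0.9095 -0.4158  0.    ]
 [ 0.      0.     -1.    ]]
1.3 [-148.10707084  491.92767771  130.29617753]
```

View pics/s_scene.png

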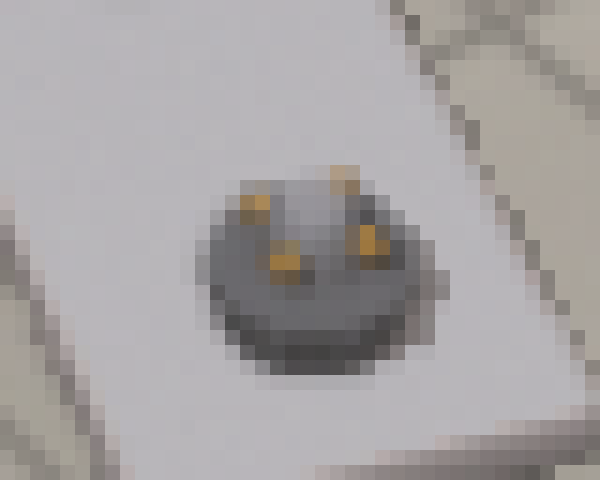

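View pics/s_top.png

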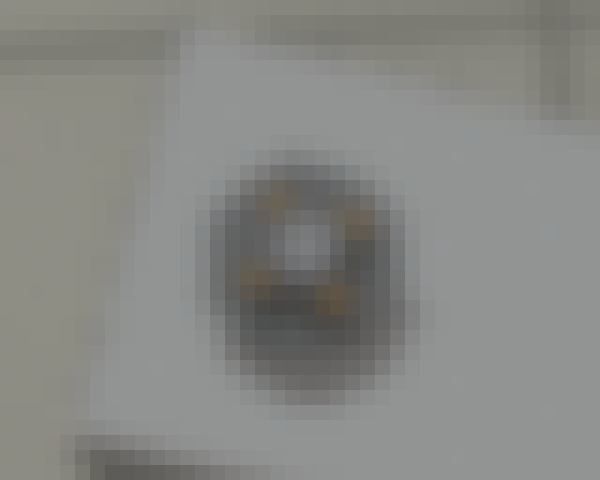

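The brass balls show around the tip. Their centroid is about (252.4,165.4) in scene and (278.0,201.1) in top.

```bash
cat >> h.py <<'E'
def onplane(c,u,v,z):
    d=np.array([(u-c['cx'])/c['fx'],(v-c['cy'])/c['fy'],1.]);o=-c['R'].T@c['t'];r=c['R'].T@d
    return o+r*(z-o[2])/r[2]
E
python3 - <<'E'
from h import *
a=cams.capture('scene');b=cams.capture('top')
print(onplane(a,252.42,165.35,.049),onplane(b,277.95,201.13,.049),onplane(b,277.7,200.83,.057))
for c in(a,b):
    h=cv2.cvtColor(c['pixels'],cv2.COLOR_RGB2HSV)
    u,v=[int(x) for x in pix(c,[.614,.161,.024])]
    print(u,v);print('white');
    p=c['pixels'].astype(int)[v-12:v+13,u-12:u+13]; sat=(p[...,0]-p[...,2])
    for row in sat: print(' '.join('%3d'%x for x in row))
E
```

```text
[ 0.49394786 -0.06107657  0.049     ] [ 0.49478563 -0.058322    0.049     ] [ 0.49462133 -0.05708568  0.057     ]
266 231
white
 14  17  13  15  13  17  15  13  16  15  16  16  15  17  13  14  16  14  11  14  13  14  15  14  15
 16  15  15  15  14  15  17  13  16  15  16  16  14  16  14  16  16  15  14  11  11  16  14  15  13
 16  16  14  15  15  14  15  13  16  16  15  13  14  17  15  15  17  14  16  13  12  13  12  16  14
 16  17  14  16  18  14  15  13  14  14  15  14  13  16  14  15  14  15  14  16  13  12  13  13  15
 16  15  14  14  16  16  17  15  14  16  14  14  16  15  16  14  15  14  13  15  14  15  11  13  14
 16  16  15  14  16  15  15  15  15  15  15  14  15  14  15  16  15  14  14  14  15  13  12  11  11
 16  15  14  15  16  17  15  16  16  18  43  69  66  43  32  14  14  13  12  16  14  13  15  14  12
 15  14  15  16  16  15  16  23  79 113 125 132 133 123 118 107  74  16  16  14  14  16  17  14  15
 14  14  15  15  15  13  26 102 139 133  72  11  13  19  61 128 137 102  52  14  15  13  15  16  16
 16  14  16  16  15  26 103 127  72  12   6  -2  -1  -1   5  18  61 144 
[... 3341 characters left out ...]

  9   9  10   9   9   9  10  12  19  33  52  62  66  65  59  48  35  21  11   8   8   8   9   9   9
  9   9   9   9   9   9  10  10  11  15  25  37  42  42  34  24  16  11   7   8   7   8  10   9  10
  9   9   9   9   9   9   9   9   9   9  10  14  16  17  14  10   8   7   6   8   8   9   9   9   9
  9   9   9   9   9   9   9   9   9   9   8   8   8   8   8   6   6   6   7   8   8   8   9   9   9
  9  10   9  10   9   9   9   9   9   8   8   8   8   6   6   7   7   7   8   9   9   9   9   9  10
  8  10   9   9   9   9   9   9  10   9   9   9   8   7   7   8   8   8   9   9   9   9  10  10   9
  9   9   9   9   9   9   9   9   9   9   9   9   9   9   8   8   9   9   9   9   9   9   9   9   9
```

Call:
play_rows --plan "-1 -10 33 0 0;-1 -20 66 0 0;-1 -31 103 10 0;-1 -43 142 20 0;-1 -55 181 30 0;-1 -66 220 40 0;-1 -78 259 50 0;-1 -89 295 60 0"

```text
t: 2.07
eef_pos: [0.4614, 0.2949, 0.19]
tcp_rot: [2.643, 1.698, 0.001]
wrist_force: [0.2, 1.2, 0.1]
gripper_width: 0.0857
```

Run:
```python
from h import *
from scipy.spatial.transform import Rotation as Ro
a=cams.capture('scene');b=cams.capture('top')
print(onplane(a,266.4,231.3,.024),onplane(b,216.3,174.4,.024))
s=ctrl.get_state();R=Ro.from_rotvec(s['tcp_rot']).as_matrix();print(R.T@(np.array([.6145,.1615,.021])-s['eef_pos'])*1e3)
```

```text
[0.61428703 0.16069571 0.024     ] [0.61429853 0.16257775 0.024     ]
[-55.21226069 192.70235347 167.37887769]
```

Call:
play_rows --plan "-1 -10 35 10 0;-1 -20 70 20 0;-1 -31 108 30 0;-1 -42 147 42 0;-1 -51 180 56 0;-1 -55 193 75 0;-1 -55 193 100 0;-1 -55 193 110 0"

```text
t: 2.83
eef_pos: [0.6119, 0.1656, 0.0771]
tcp_rot: [-2.643, -1.695, 0.005]
wrist_force: [-0.3, -0.3, 0.5]
gripper_width: 0.0855
```

Run:
```python
from h import *
from scipy.spatial.transform import Rotation as Ro
a=cap('scene','g1.png');b=cap('top','g1t.png')
u,v=[int(x) for x in pix(a,[.614,.161,.03])]
cv2.imwrite('pics/g1z.png',cv2.resize(a['pixels'][v-50:v+40,u-60:u+60,::-1],None,fx=6,fy=6,interpolation=2))
s=ctrl.get_state();R=Ro.from_rotvec(s['tcp_rot']).as_matrix();print(s['eef_pos'],R.T@(np.array([.6143,.1616,.021])-s['eef_pos'])*1e3)
```

```text
[0.61108733 0.16665271 0.07843162] [-3.14023777  5.23298952 57.41947991]
```

View pics/g1z.png

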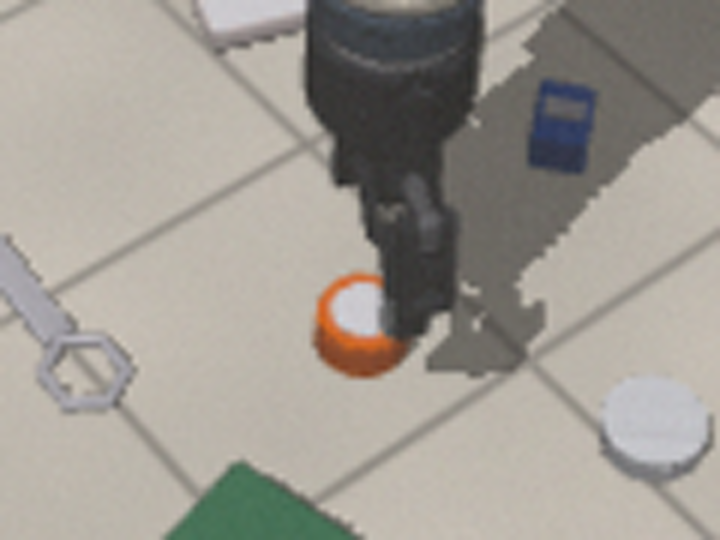

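Run:
```python
from h import *
for i in range(5):
    s=ctrl.get_state();print(s['t'],s['eef_pos'],s['joint_vel'].round(3)); cams.capture('top')
```

```text
2.9333 [0.61108733 0.16665271 0.07843162] [ 0.011 -0.039  0.049  0.035 -0.002  0.   ]
2.9833 [0.61187674 0.16699527 0.08019756] [ 0.006 -0.027  0.033  0.008 -0.001 -0.003]
3.0333 [0.61247454 0.16721168 0.08133361] [ 0.003 -0.018  0.016 -0.    -0.002 -0.002]
3.0833 [0.61283254 0.16724223 0.08187427] [-0.001 -0.008  0.006 -0.006 -0.001 -0.001]
3.1333 [0.61299159 0.16723619 0.08210909] [-0.002 -0.003 -0.001 -0.007 -0.002  0.   ]
```

Call:
play_rows --plan "-1 -4.6 3.5 5 0;-1 -4.6 3.5 20 0;-1 -4.6 3.5 35 0;-1 -4.6 3.5 45 0;-1 -4.6 3.5 52 0;-1 -4.6 3.5 55 0;-1 -4.6 3.5 55 0;-1 -4.6 3.5 55 0"

```text
t: 3.85
eef_pos: [0.6142, 0.1607, 0.0257]
tcp_rot: [2.643, 1.698, 0.001]
wrist_force: [-0.0, -0.0, -0.1]
gripper_width: 0.0851
```

```bash
cat > look.py <<'E'
from h import *
import sys
from scipy.spatial.transform import Rotation as Ro
t=sys.argv[1];P=[float(x) for x in sys.argv[2:5]]
for n in('scene','top'):
    a=cams.capture(n)
    u,v=[int(x) for x in pix(a,P)]
    cv2.imwrite(f'pics/{t}_{n}.png',cv2.resize(a['pixels'][v-30:v+30,u-40:u+40,::-1],None,fx=10,fy=10,interpolation=2))
    print(n,'crop origin',u-40,v-30)
s=ctrl.get_state();R=Ro.from_rotvec(s['tcp_rot']).as_matrix();print(s['t'],s['eef_pos'].round(4),'to P, tool mm',(R.T@(np.array(P)-s['eef_pos'])*1e3).round(1),'F',s['wrist_force'].round(2),s['ft_torque'].round(3),'w',s['gripper_width'],'z',R[:,2].round(4))
E
python3 look.py g2 .6143 .1616 .021
```

```text
scene crop origin 226 202
top crop origin 176 144
3.95 [0.6143 0.1608 0.026 ] to P, tool mm [ 0.7 -0.4  5. ] F [-0.13  0.32  0.25] [-0.036 -0.007  0.008] w 0.08524575460917534 z [ 1.1e-03  1.0e-04 -1.0e+00]
```

View pics/g2_scene.png

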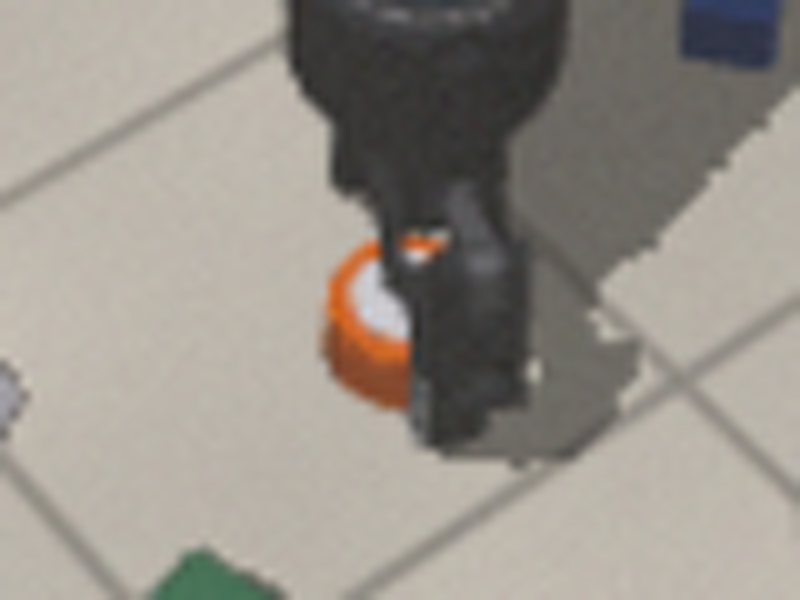

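View pics/g2_top.png

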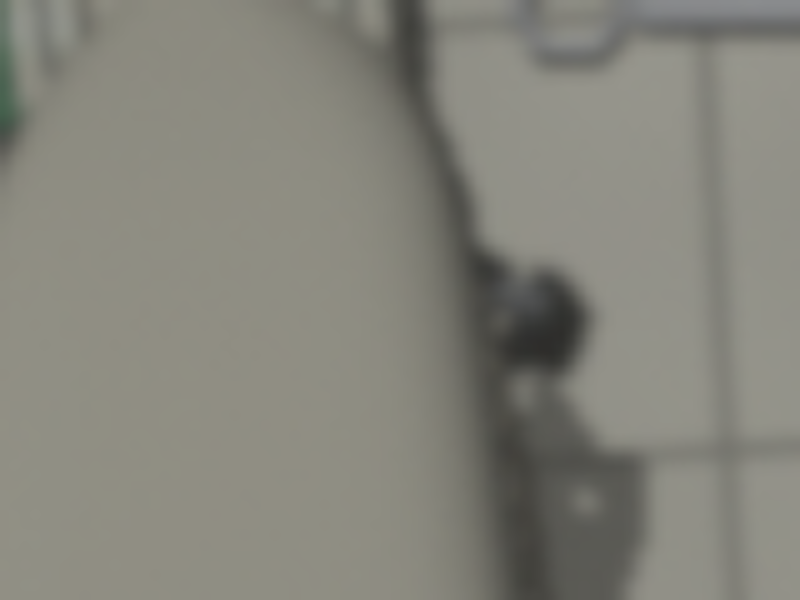

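The scene view shows the cap at crop (325-450, 235-410) between the fingers, with the near finger in front of it. The arm blocks the top view. I'll go down and close.

Call:
play_rows --plan "-1 0.5 0 4 0;-1 0.5 0 4.5 0;0.2 0.5 0 4.5 0;1 0.5 0 4.5 0;1 0.5 0 4.5 0;1 0.5 0 4.5 0;1 0.5 0 4.5 0;1 0.5 0 4.5 0"

```text
t: 4.62
eef_pos: [0.6144, 0.1612, 0.0214]
tcp_rot: [2.643, 1.698, 0.001]
wrist_force: [-1.6, 0.3, 5.8]
gripper_width: 0.045
```

```bash
python3 look.py g3 .4944 -.0597 .12
```

```text
scene crop origin 212 119
top crop origin 239 167
4.7167 [0.6144 0.1612 0.0213] to P, tool mm [-250.7  -17.2  -98.8] F [-1.34 -0.41  5.01] [0.016 0.228 0.003] w 0.04472246801319482 z [ 9.e-04  1.e-04 -1.e+00]
```

Call:
play_rows --plan "0 0 0 0 0;-0.3 0 0 0 0;-0.3 0 0 -4 0;-0.3 0 0 -4 0;1 0 0 -4 0;1 0 0 -4 0;1 0 0 -4 0;1 0 0 -4 0"

```text
t: 5.38
eef_pos: [0.6144, 0.1612, 0.0255]
tcp_rot: [2.643, 1.698, 0.001]
wrist_force: [-2.4, -0.5, 6.1]
gripper_width: 0.0443
```

```bash
python3 look.py g4 .6143 .1616 .03
```

```text
scene crop origin 226 200
top crop origin 176 143
5.4833 [0.6144 0.1612 0.0255] to P, tool mm [ 0.3 -0.2 -4.5] F [-1.53 -0.22  6.52] [-0.044  0.33  -0.02 ] w 0.04472736513394651 z [ 1.e-03  1.e-04 -1.e+00]
```

View pics/g4_scene.png

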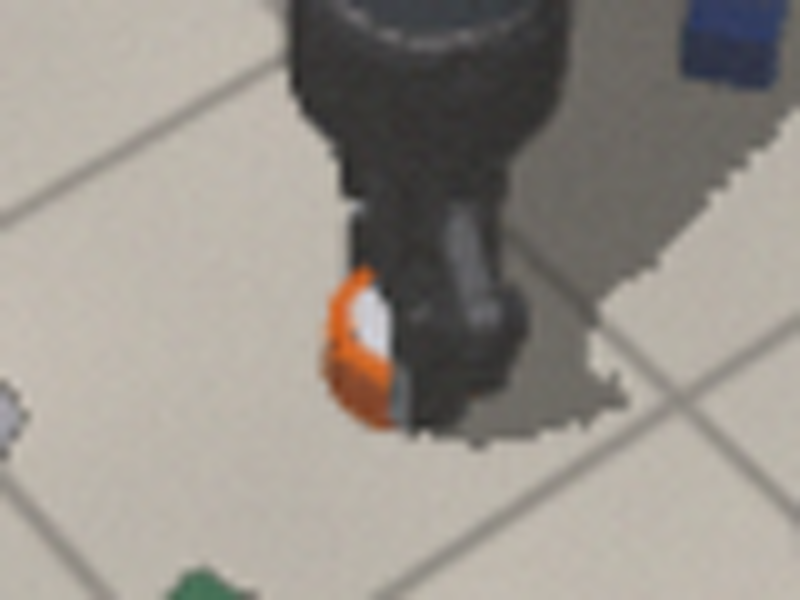

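Run:
```python
from h import *
a=cams.capture('scene')
T=np.array([.6144,.1612,0]);x=np.array([.4158,.9095,0]);y=np.array([.9095,-.4158,0])
u0,v0=226,200
for xx in(.0225,.036):
  for yy in(.011,-.011):
    for z in(.0065,.03): 
      u,v=pix(a,T+xx*x+yy*y+[0,0,z]);print(xx,yy,z,round((u-u0)*10),round((v-v0)*10))
W=cloud(a)
# finger points
for (uu,vv) in [(41,38),(43,38),(45,36),(48,32),(50,32),(41,42),(44,42),(46,40),(40,40)]:
    p=W[v0+vv,u0+uu]-T; print(uu,vv,'tool',np.round([p@x*1e3,p@y*1e3,p[2]*1e3],1))
```

```text
0.0225 0.011 0.0065 385 419
0.0225 0.011 0.03 388 371
0.0225 -0.011 0.0065 459 405
0.0225 -0.011 0.03 463 357
0.036 0.011 0.0065 397 457
0.036 0.011 0.03 400 409
0.036 -0.011 0.0065 471 443
0.036 -0.011 0.03 475 395
41 38 tool [48.5 12.8 61.2]
43 38 tool [57.6 10.1 72.9]
45 36 tool [59.9  5.7 83.8]
48 32 tool [ 63.8  -0.4 105. ]
50 32 tool [ 67.   -4.8 107.9]
41 42 tool [34.   7.2 20.6]
44 42 tool [34.2 -1.7 18.2]
46 40 tool [28.  -9.4 17. ]
40 40 tool [28.9  9.  23.9]
```

Predicted finger edges match what I see, so the cap is centred in the jaws. Lifting, then carrying to the stud.

Call:
play_rows --plan "1 0 0 -15 0;1 0 0 -40 0;1 0 0 -65 0;1 -15 -1 -80 0;1 -45 -3 -80 0;1 -80 -5.5 -80 0;1 -115 -8 -80 0;1 -150 -10 -80 0"

```text
t: 6.2
eef_pos: [0.5416, 0.028, 0.1047]
tcp_rot: [2.642, 1.699, -0.0]
wrist_force: [0.9, -0.6, -0.7]
gripper_width: 0.0446
```

Call:
play_rows --plan "1 -30 -2 0 0;1 -60 -4.3 0 0;1 -82 -6 0 0;1 -95 -7 0 0;1 -101 -7.3 0 0;1 -101 -7.3 0 0;1 -101 -7.3 0 0;1 -101 -7.3 0 0"

```text
t: 6.87
eef_pos: [0.4945, -0.0593, 0.1048]
tcp_rot: [-2.643, -1.699, -0.0]
wrist_force: [0.0, -0.8, -0.4]
gripper_width: 0.0441
```

```bash
python3 look.py c1 .4944 -.0597 .0755
```

```text
scene crop origin 212 129
top crop origin 238 169
6.9667 [ 0.4944 -0.0591  0.1047] to P, tool mm [-0.5  0.3 29.2] F [-0.47  0.04  0.4 ] [-0.007  0.024  0.015] w 0.044429108170040435 z [-0.e+00  2.e-04 -1.e+00]
```

View pics/c1_scene.png

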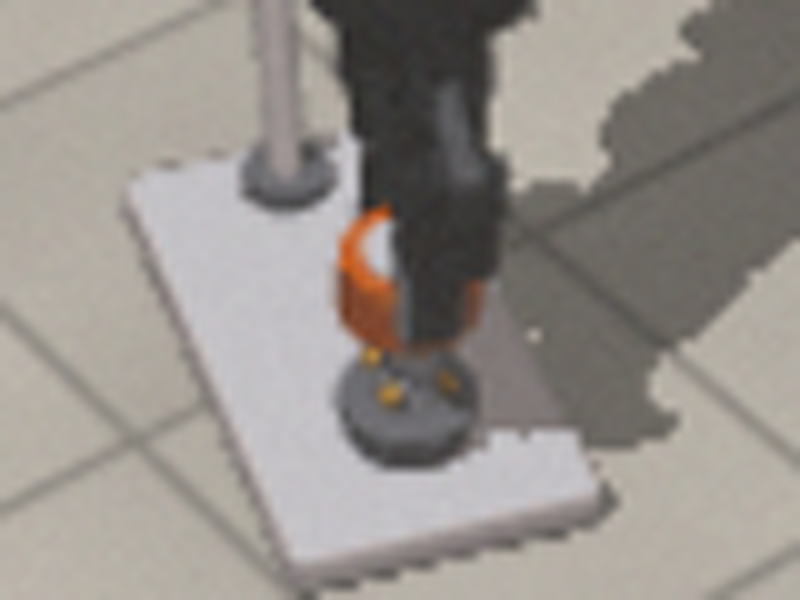

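View pics/c1_top.png

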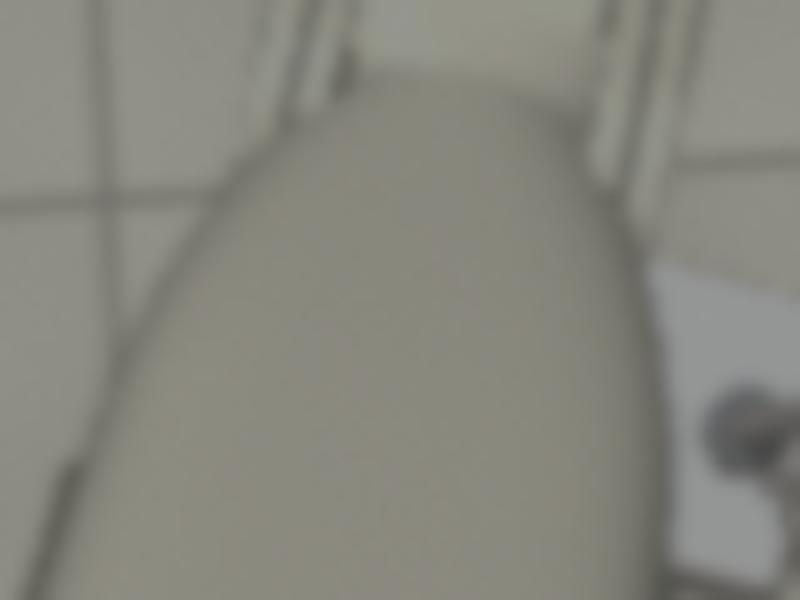

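The cap spans crop columns 337-484 (centre 410) and the flange 338-478 (centre 408), so they line up. Lowering.

Call:
play_rows --plan "1 -0.5 0.3 5 0;1 -0.5 0.3 12 0;1 -0.5 0.3 18 0;1 -0.5 0.3 22 0;1 -0.5 0.3 24 0;1 -0.5 0.3 25 0;1 -0.5 0.3 26 0;1 -0.5 0.3 26 0"

```text
t: 7.63
eef_pos: [0.4941, -0.0605, 0.0787]
tcp_rot: [-2.643, -1.698, 0.0]
wrist_force: [-0.3, 0.2, -0.0]
gripper_width: 0.0442
```

```bash
python3 look.py c2 .4944 -.0597 .0655
```

```text
scene crop origin 212 131
top crop origin 238 170
7.7333 [ 0.4942 -0.0606  0.0789] to P, tool mm [ 0.9 -0.2 13.4] F [ 0.46  0.61 -0.1 ] [-0.047 -0.    -0.041] w 0.04400261406594989 z [ 3.e-04 -1.e-04 -1.e+00]
```

View pics/c2_scene.png

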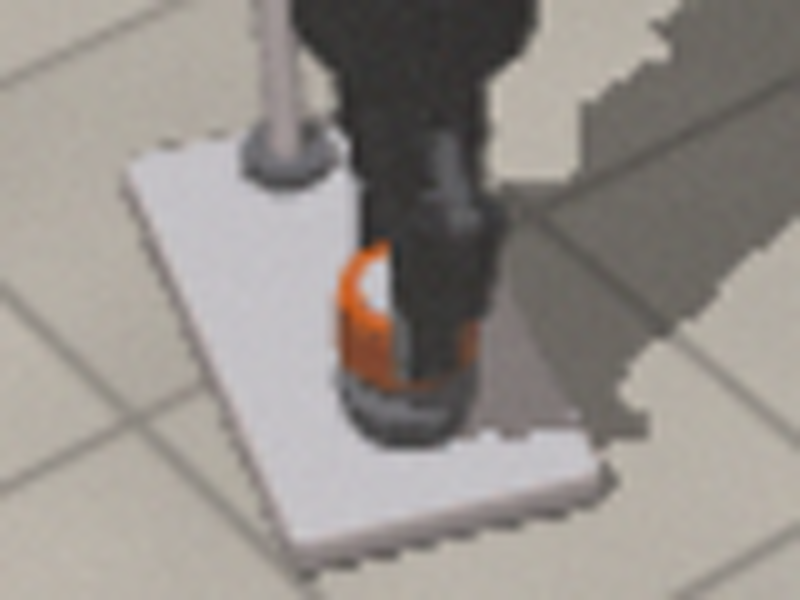

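Aligned, with no contact yet (rim about 53 mm up). Now the slow press.

Call:
play_rows --plan "1 0.6 0 1 0;1 0.6 0 2 0;1 0.6 0 3 0;1 0.6 0 4 0;1 0.6 0 5 0;1 0.6 0 5 0;1 0.6 0 5 0;1 0.6 0 5 0"

```text
t: 8.4
eef_pos: [0.4943, -0.0599, 0.0738]
tcp_rot: [-2.643, -1.698, -0.0]
wrist_force: [-0.9, -0.1, 1.9]
gripper_width: 0.0442
```

```bash
python3 look.py c3 .4944 -.0597 .0655
```

```text
scene crop origin 212 131
top crop origin 238 170
8.5 [ 0.4943 -0.0599  0.0738] to P, tool mm [0.2 0.  8.3] F [-1.64 -0.25  1.98] [ 0.139  0.192 -0.012] w 0.043967918842177704 z [-0.  0. -1.]
```

Call:
play_rows --plan "1 0 0 1 0;1 0 0 2 0;1 0 0 3 0;1 0 0 4 0;1 0 0 4 0;1 0 0 4 0;1 0 0 4 0;1 0 0 4 0"

```text
t: 9.17
eef_pos: [0.4945, -0.06, 0.0701]
tcp_rot: [2.643, 1.698, 0.001]
wrist_force: [-0.9, 0.8, 7.1]
gripper_width: 0.0443
```

```bash
python3 look.py c4 .4944 -.0597 .0655
```

```text
scene crop origin 212 131
top crop origin 238 170
9.2667 [ 0.4946 -0.06    0.0702] to P, tool mm [ 0.2 -0.3  4.7] F [-1.65  1.6   7.76] [ 0.243  0.307 -0.021] w 0.044077177302353616 z [ 8.e-04 -2.e-04 -1.e+00]
```

View pics/c4_scene.png

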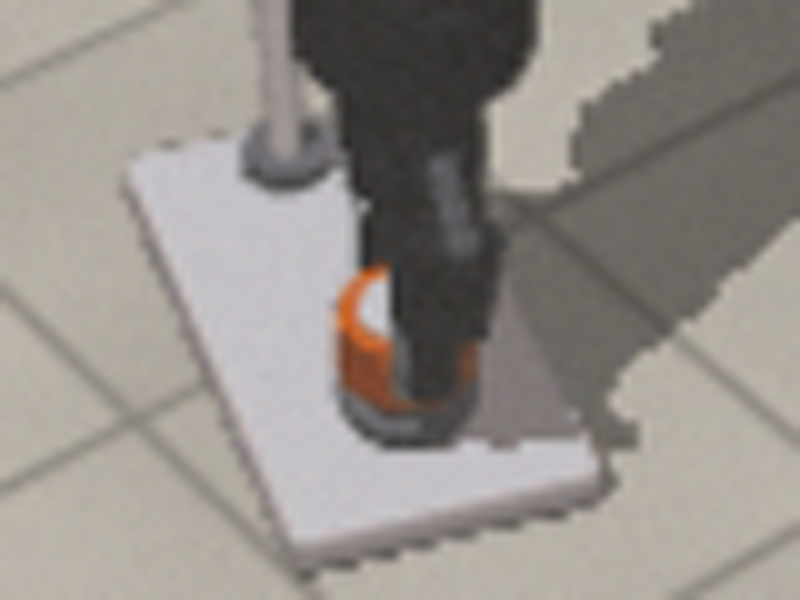

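7.8 N with the plunger bottomed, before the click. Pressing on.

Call:
play_rows --plan "1 0 0 0.7 0;1 0 0 1.4 0;1 0 0 2 0;1 0 0 2.6 0;1 0 0 3.2 0;1 0 0 3.8 0;1 0 0 4 0;1 0 0 4 0"

```text
t: 9.93
eef_pos: [0.4943, -0.06, 0.0655]
tcp_rot: [-2.643, -1.698, 0.0]
wrist_force: [-0.6, 0.3, 1.2]
gripper_width: 0.0444
```

```bash
python3 look.py c5 .4944 -.0597 .0605
```

```text
scene crop origin 212 133
top crop origin 238 170
10.0333 [ 0.4943 -0.0601  0.0656] to P, tool mm [ 0.3 -0.1  5.1] F [-0.07 -0.41 -0.32] [-0.037  0.005 -0.026] w 0.04413200782824257 z [-2.e-04 -1.e-04 -1.e+00]
```

View pics/c5_scene.png

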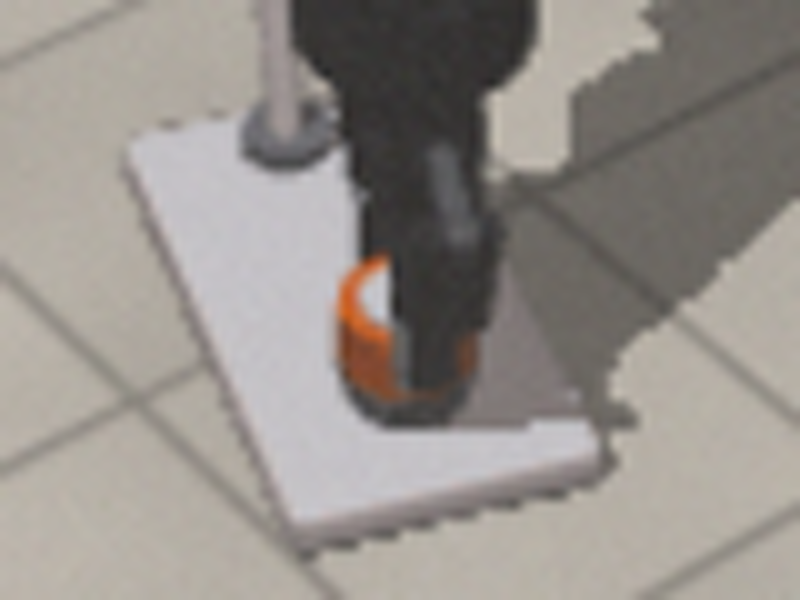

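The force fell from about 8 N to 0 at TCP z 65.6 mm, which matches home and unpushed (65.5 mm). That was the click. Now pushing the switch down.

Call:
play_rows --plan "1 0 0 1 0;1 0 0 2 0;1 0 0 3 0;1 0 0 4 0;1 0 0 4.5 0;1 0 0 4.5 0;1 0 0 4.5 0;1 0 0 4.5 0"

```text
t: 10.7
eef_pos: [0.4944, -0.06, 0.0614]
tcp_rot: [2.643, 1.698, 0.0]
wrist_force: [-0.8, -0.7, 3.4]
gripper_width: 0.0444
```

```bash
python3 look.py c6 .4944 -.0597 .0605
```

```text
scene crop origin 212 133
top crop origin 238 170
10.8 [ 0.4944 -0.06    0.0614] to P, tool mm [ 0.3 -0.1  0.9] F [-0.3   0.11  2.82] [-0.121  0.007  0.   ] w 0.04439801792093627 z [ 2.e-04 -2.e-04 -1.e+00]
```

Call:
play_rows --plan "1 0 0 0.4 0;1 0 0 0.8 0;1 0 0 1.2 0;1 0 0 1.6 0;1 0 0 2 0;1 0 0 2 0;1 0 0 2 0;1 0 0 2 0"

```text
t: 11.47
eef_pos: [0.4945, -0.06, 0.0602]
tcp_rot: [2.642, 1.697, 0.001]
wrist_force: [-3.9, 0.5, 16.0]
gripper_width: 0.0447
```

```bash
python3 look.py c7 .4944 -.0597 .0605
```

```text
scene crop origin 212 133
top crop origin 238 170
11.5667 [ 0.4945 -0.0601  0.0602] to P, tool mm [ 0.3 -0.2 -0.3] F [-4.19 -0.49 15.63] [0.004 0.775 0.001] w 0.04417825393745976 z [ 1.e-03 -5.e-04 -1.e+00]
```

View pics/c7_scene.png

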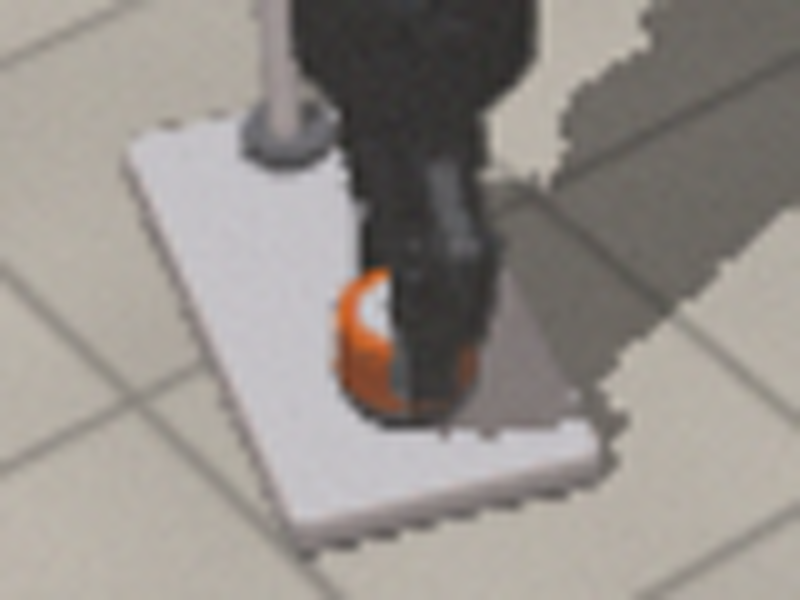

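Stop found at TCP z 60.2 mm with about 16 N; home with the plunger bottomed should be 60.5 mm. Holding briefly, then handing in.

Call:
play_rows --plan "1 0 0 0 0;1 0 0 0 0;1 0 0 0 0;1 0 0 0 0;1 0 0 0 0;1 0 0 0 0;1 0 0 0 0;1 0 0 0 0"

```text
t: 12.23
eef_pos: [0.4945, -0.0601, 0.0602]
tcp_rot: [2.642, 1.697, 0.001]
wrist_force: [-3.3, 0.2, 15.7]
gripper_width: 0.0442
```

```bash
python3 look.py c8 .4944 -.0597 .0605; python3 -c "
from h import *
print(ctrl.finish_job())"
```

```text
scene crop origin 212 133
top crop origin 238 170
12.3333 [ 0.4945 -0.06    0.0602] to P, tool mm [ 0.3 -0.2 -0.3] F [-4.01 -0.72 15.59] [-0.021  0.851  0.04 ] w 0.04415910297430076 z [ 1.1e-03 -5.0e-04 -1.0e+00]
the job is handed in; nothing more can be done
None
```

I gripped the cap across its sides, centred it over the stud and pressed straight down past the click. I then pushed the switch to its stop and handed the job in at about 12.3 s, still gripping and pressing. No verdict was reported.

- **Click:** the force rose to about 8 N with the plunger down, then fell to about 0 N with the TCP at z 65.6 mm. Home and unpushed should be 65.5 mm.
- **Final press:** a steady 16 N or so at TCP z 60.2 mm, against 60.5 mm expected with the cap home and the switch at the bottom stop. The tool was within 0.1° of vertical, and the lateral force was about 4 N.
- **Disagreements:**
  - Part-way through the final press I read about 3 N at roughly 4 mm of travel, where I expected about 4.4 N. That could be noise or a slip of a millimetre or so in the grip; the depth and force at the stop still fit a seated cap.
  - The highest force I read before the click was below the stated 9–14 N, but the click came between two readings.
- **Not checked:** the arm hid the stud from the top camera during placing, so only the scene camera confirmed alignment. I saw nothing else on the ledge disturbed, but took no full picture at the end.

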